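# Thumb planes back on the pads by size

### The arm

A 6-joint arm with a two-finger parallel gripper is mounted at the origin on the work surface. World frame = base frame: x ahead of the robot, y to its left, z up, the work surface at z = 0. Lengths are in m, angles in rad, forces in N, time in s.
With the tool pointing down it reaches from about 0.275 to 0.825 m from the base axis. Payload 5.2 kg.
Tool frame: the origin (TCP) lies at the very end of the fingers, on their centre line; the grasp point (between the pads) lies 19 mm behind it; z points along the fingers, y is the direction in which the jaws open and shut (so a half turn about z gives the same grasp; the last joint's range is limited). The gripper opens to 93 mm and grips with 3 to 60 N. Pads are 15 mm wide; open, the fingers measure 128 mm over their backs; the gripper's body (75 mm by 188 mm) begins 65 mm behind the grasp point.
Start: joints at [0.913, 0.259, 1.535, -0, 1.348, -0.203], TCP at [0.242, 0.494, 0.219] pointing down, gripper open.
Joint ranges: [-3.14, 3.14], [-0.91, 2.08], [0.19, 2.58], [-1.22, 4.36], [0.22, 2.71], [-3.12, 3.12]. Speed limits (rad/s): [2.57, 2.57, 3.14, 3.14, 3.14, 3.14].

### API

Orientations are given as a rotation vector (axis times angle).
In Python, from station import env gives the robot as it stands.
- The arm moves only by the shell command python3 -m inch 'ROWS'. ROWS is JSON, one flat list of numbers, 5 for each row, row after row: the shift along the tool's x, y, z in m, then the turn about the tool's z in rad, then the opening, from -1 (shut) to 1 (fully open), so that 0 is half open. A call has 1 to 20 rows; each row shifts and turns the pose as measured when the row begins, along the tool's axes as they then stand; what a row does not reach is not made up. A row lasts 1/12 s, in which the tool goes at most 41.7 mm and 7.16 degrees, less where a joint would pass 70% of its speed; a pose out of reach is approached as far as the arm can. A call with a gripper value outside its range is refused whole. The fingers move at their own pace and stop on an object; the grip force is fixed at half the most. Time passes only in rows, so rows that do not move let the fingers close. It gives the time, the measured TCP pose, the force and the opening at its end, in the units of the state.
- env.observe(): the state, without advancing time (a new reading comes with each control period).
- env.capture(name): name is "side" or "top" or "wrist"; returns a dict with "image" (400x640x3 uint8, blue, green, red), "fx", "fy", "cx", "cy" (pixels), "dist" ([k1, k2, p1, p2, k3] as OpenCV has them; the pictures are not rectified), "world_from_camera" (4x4, takes a point from camera to world coordinates); the wrist camera has in their place "hand_eye" (4x4, takes a point from camera to tool coordinates, whose origin is the TCP and whose axes are the flange's). Camera axes: x right, y up, looking along -z (the intrinsics and any distortion apply to the point x, -y, -z); pixel columns grow to the right and rows downward; lengths in m; the calibration is good to about 2 mm. A picture is of the moment at which its call begins: read the wrist's pose just before it. There is no depth.
- env.finish_job(): hands the job in, once; it reports no verdict.
Trained networks look in a picture, given as the dict that the camera call returned (one of the last four; its "shot" number tells which), for a name from the list of things; names that differ only in an ending like _2 or _b are one class to them, and where a whole thing is asked for, a point or a joint stands for the part that bears it (a point fixed in the world has none). Each returns a list of dicts, best first, with "score" (0 to 1); they miss things now and then, are a little off and sometimes report something else, mostly with a low value. They report only what shows in the picture. A call takes as long as a camera call. They do not tell look-alikes from the thing itself.
- env.find_in(picture, target): "at" ([x, y, z] in m, in the coordinates of the camera as it stood for that picture, good to about 4 mm: the middle of the surface that is visible of it).
- env.trace(picture, target): "pixels" (400x640 bool, what is visible of it).
The state is a dict: "time_s": time; "q": joint angles; "qvel": joint speeds; "joint_efforts": joint torques, N m; "tcp_pos": TCP position; "orientation": TCP orientation; "force": force on the tool from outside, world axes, zero at the start; "wrist_torque": the same for the moment, N m; "width": opening from 0.0 (shut) to 1.0 (fully open).
Only numpy, scipy, OpenCV 4.12 (cv2) and the standard library are available. Lean on these libraries where they do the work, as an engineer would, in place of code of your own. Each camera call takes 0.05 s, during which the arm holds its last target. There are 200 camera calls.

### The job

Put the four brass thumb planes away in order of size on the row of four cork pads, one plane centred on each pad, sole down and lengthwise along the pad: the smallest on the pad next to the stand of gouges, then each larger than the last, ending with the largest next to the whetstone box. Set each one down gently rather than dropping it, and leave the gouge stand and the whetstone box where they are.

Things in the scene. Friction and masses are not known exactly. Their poses are not given: they have to be found in the camera images.
- plane_1_center (a point): smallest of the four brass thumb planes: an oval-ended brass block 36 mm long (its x axis), 18 mm wide (y), 24 mm high, with flat upright cheeks 18 mm long on both long sides (rising to full height; the rounded ends are lower), a dark wedge and a steel iron on top; 60 g (may differ by a fifth). Stands loose on the bench, sole down, turned any way. This point is its centre, half-way up (12 mm over the sole), z up. Pick it up across its width.
- plane_2_center (a point): second smallest of the four brass thumb planes: an oval-ended brass block 50 mm long (its x axis), 25 mm wide (y), 28 mm high, with flat upright cheeks 25 mm long on both long sides (rising to full height; the rounded ends are lower), a dark wedge and a steel iron on top; 140 g (may differ by a fifth). Stands loose on the bench, sole down, turned any way. This point is its centre, half-way up (14 mm over the sole), z up. Pick it up across its width.
- plane_3_center (a point): second largest of the four brass thumb planes: an oval-ended brass block 64 mm long (its x axis), 32 mm wide (y), 32 mm high, with flat upright cheeks 32 mm long on both long sides (rising to full height; the rounded ends are lower), a dark wedge and a steel iron on top; 260 g (may differ by a fifth). Stands loose on the bench, sole down, turned any way. This point is its centre, half-way up (16 mm over the sole), z up. Pick it up across its width.
- plane_4_center (a point): largest of the four brass thumb planes: an oval-ended brass block 80 mm long (its x axis), 40 mm wide (y), 36 mm high, with flat upright cheeks 40 mm long on both long sides (rising to full height; the rounded ends are lower), a dark wedge and a steel iron on top; 420 g (may differ by a fifth). Stands loose on the bench, sole down, turned any way. This point is its centre, half-way up (18 mm over the sole), z up. Pick it up across its width.
- pad_a: cork pad, the pad at the robot's left (+y) end of the row: 92 mm long (x axis), 50 mm wide (y), 3 mm thick, fixed on a fixed dark walnut board (110 x 420 mm, 12 mm thick) that lies on the bench; the four pads form a row across the board about 100 mm apart, their long sides facing one another. Origin at the centre of its underside; its top is 3 mm higher (15 mm over the bench).
- pad_b: cork pad, the second pad from the left (+y) end: 92 mm long (x axis), 50 mm wide (y), 3 mm thick, fixed on a fixed dark walnut board (110 x 420 mm, 12 mm thick) that lies on the bench; the four pads form a row across the board about 100 mm apart, their long sides facing one another. Origin at the centre of its underside; its top is 3 mm higher (15 mm over the bench).
- pad_c: cork pad, the third pad from the left (+y) end: 92 mm long (x axis), 50 mm wide (y), 3 mm thick, fixed on a fixed dark walnut board (110 x 420 mm, 12 mm thick) that lies on the bench; the four pads form a row across the board about 100 mm apart, their long sides facing one another. Origin at the centre of its underside; its top is 3 mm higher (15 mm over the bench).
- pad_d: cork pad, the pad at the robot's right (-y) end of the row: 92 mm long (x axis), 50 mm wide (y), 3 mm thick, fixed on a fixed dark walnut board (110 x 420 mm, 12 mm thick) that lies on the bench; the four pads form a row across the board about 100 mm apart, their long sides facing one another. Origin at the centre of its underside; its top is 3 mm higher (15 mm over the bench).
- gouge_stand: beech stand with four upright gouges with ash handles, standing on the bench beyond one end of the row of pads (left or right, it varies), about 140 mm from the last pad's centre: 150 mm long (x), 66 mm wide (y), 178 mm high over the handles, loose, 1.4 kg. Origin at the centre of its underside. It marks the end of the row where the smallest plane goes.
- whetstone_box: open pine box with a rounded grey whetstone in it, standing on the bench beyond the other end of the row: 190 mm long (x), 80 mm wide (y), 38 mm high, loose, 1.3 kg. Origin at the centre of its underside. It marks the end of the row where the largest plane goes.
Not all that is in view belongs to the job. What is shaped like the part that bears plane_2_center but green or purple is not meant.

How it is judged:
At the end, for the whole second after the job is handed in: Planes in size order from the gouge stand (smallest) to the whetstone box (largest), each within 14 mm of its pad's centre, within 20 degrees of its length either way round, upright within 8 degrees on the pad, released, at rest; stand and box moved less than 15 mm (((y of gouge_stand in the frame of pad_b above 0 m and horizontal distance between plane_1_center and pad_a below 0.014 m and angle between the x axis of plane_1_center and the x axis of pad_a, either way round below 0.35 rad and angle between each of plane_1_center, plane_2_center, plane_3_center, plane_4_center's own z axis and vertical below 0.15 rad and z of plane_1_center in the frame of pad_a between 0.01 and 0.02 m and horizontal distance between plane_2_center and pad_b below 0.014 m and angle between the x axis of plane_2_center and the x axis of pad_b, either way round below 0.35 rad and z of plane_2_center in the frame of pad_b between 0.012 and 0.022 m and horizontal distance between plane_3_center and pad_c below 0.014 m and angle between the x axis of plane_3_center and the x axis of pad_c, either way round below 0.35 rad and z of plane_3_center in the frame of pad_c between 0.014 and 0.024 m and horizontal distance between plane_4_center and pad_d below 0.014 m and angle between the x axis of plane_4_center and the x axis of pad_d, either way round below 0.35 rad and z of plane_4_center in the frame of pad_d between 0.016 and 0.026 m) or (y of gouge_stand in the frame of pad_b below 0 m and horizontal distance between plane_1_center and pad_d below 0.014 m and angle between the x axis of plane_1_center and the x axis of pad_d, either way round below 0.35 rad and angle between each of plane_1_center, plane_2_center, plane_3_center, plane_4_center's own z axis and vertical below 0.15 rad and z of plane_1_center in the frame of pad_d between 0.01 and 0.02 m and horizontal distance between plane_2_center and pad_c below 0.014 m and angle between the x axis of plane_2_center and the x axis of pad_c, either way round below 0.35 rad and z of plane_2_center in the frame of pad_c between 0.012 and 0.022 m and horizontal distance between plane_3_center and pad_b below 0.014 m and angle between the x axis of plane_3_center and the x axis of pad_b, either way round below 0.35 rad and z of plane_3_center in the frame of pad_b between 0.014 and 0.024 m and horizontal distance between plane_4_center and pad_a below 0.014 m and angle between the x axis of plane_4_center and the x axis of pad_a, either way round below 0.35 rad and z of plane_4_center in the frame of pad_a between 0.016 and 0.026 m)) and linear speed of each of plane_1, plane_2, plane_3, plane_4 below 0.02 m/s and angular speed of each of plane_1, plane_2, plane_3, plane_4 below 0.2 rad/s and distance of each of gouge_stand, whetstone_box from where it was at the start of the episode below 0.015 m); the robot touches nothing.
It fails at once if the gouge stand is pushed more than 15 mm or tipped (distance of gouge_stand from where it was at the start of the episode above 0.015 m or angle between gouge_stand's own z axis and vertical above 0.3 rad).
It fails at once if the whetstone box is pushed more than 15 mm or tipped (distance of whetstone_box from where it was at the start of the episode above 0.015 m or angle between whetstone_box's own z axis and vertical above 0.3 rad).
It fails at once if a plane is dropped (falls freely about 18 mm or more) ((linear speed of plane_1 above 0.6 m/s and contact force between the fingers and plane_1 below 0.1 N) or (linear speed of plane_2 above 0.6 m/s and contact force between the fingers and plane_2 below 0.1 N) or (linear speed of plane_3 above 0.6 m/s and contact force between the fingers and plane_3 below 0.1 N) or (linear speed of plane_4 above 0.6 m/s and contact force between the fingers and plane_4 below 0.1 N)).
It also fails if it takes over 112 s, if anything falls off the work surface, if the arm or the gripper's body presses on something with over 40 N, if the wrist force passes 120 N, or if a joint passes its speed limit or range.

## Working session

There is one attempt and no reset: what is moved stays moved. The work goes in short steps, Python scripts to look and compute and a shell command to move; the robot and the scene stay as the last step left them, time stands still between calls to the robot, and variables do not carry over. Pictures are saved under pics/ and viewed, about 12 in all and at most 16, crops included, and the job is handed in when it is done.

```bash
ls; mkdir -p pics; python3 - <<'E'
from station import env
import cv2,numpy as np
s=env.observe();print({k:np.round(v,3) for k,v in s.items()})
for n in("top","side"):
    p=env.capture(n);cv2.imwrite(f"pics/{n}0.png",p["image"])
    print(n,p["fx"],p["dist"],np.round(p["world_from_camera"],3).tolist())
    for t in("plane_1_center","pad_a","gouge_stand","whetstone_box"):
        for r in env.find_in(p,t):
            a=np.array(r["at"]);w=p["world_from_camera"]@np.r_[a,1]
            px=cv2.projectPoints(np.array([[a[0],-a[1],-a[2]]]),np.zeros(3),np.zeros(3),np.array([[p["fx"],0,p["cx"]],[0,p["fy"],p["cy"]],[0,0,1.]]),np.array(p["dist"]))[0].ravel()
            print(t,round(r["score"],2),np.round(w[:3],3),px.round())
E
```

```text
pics
{'time_s': np.float64(0.0), 'q': array([ 0.913,  0.259,  1.536, -0.   ,  1.348, -0.203]), 'qvel': array([ 0.001,  0.001, -0.001,  0.002, -0.002,  0.002]), 'joint_efforts': array([ 1.0000e-03, -4.3731e+01, -2.8400e+01,  7.2000e-02,  4.1000e-02,
       -0.0000e+00]), 'tcp_pos': array([0.241, 0.494, 0.218]), 'orientation': array([-7.08e-01, -3.06e+00,  3.00e-03]), 'force': array([-1.362, -0.667,  0.285]), 'wrist_torque': array([-0.004, -0.006, -0.039]), 'width': np.float64(1.002)}
top 451.18178330261816 [-0.12063033  0.          0.          0.          0.        ] [[0.0, 0.997, -0.076, 0.483], [-1.0, 0.001, 0.008, 0.015], [0.008, 0.076, 0.997, 0.998], [0.0, 0.0, 0.0, 1.0]]
plane_1_center 0.44 [0.64  0.065 0.015] [294. 160.]
pad_a 0.94 [0.637 0.166 0.02 ] [248. 161.]
pad_a 0.8 [ 0.639 -0.03   0.015] [337. 160.]
pad_a 0.69 [0.643 0.064 0.016] [295. 158.]
gouge_stand 0.86 [0.7   0.294 0.074] [184. 127.]
whetstone_box 0.7 [ 0.692 -0.263  0.037] [444. 135.]
side 373.4671262477465 [0.00339897 0.         0.         0.         0.        ] [[0.88, 0.331, -0.341, 0.234], [-0.475, 0.639, -0.606, -0.587], [0.017, 0.695, 0.719, 0.746], [0.0, 0.0, 0.0, 1.0]]
plane_1_center 0.73 [0.64  0.164 0.018] [320. 163.]
plane_1_center 0.62 [0.427 0.177 0.016] [252. 183.]
plane_1_center 0.53 [0.418 0.05  0.022] [265. 212.]
pad_a 0.93 [0.635 0.064 0.014] [335. 185.]
pad_a 0.7 [ 0.437 -0.057  0.02 ] [289. 240.]
pad_a 0.62 [ 0.636 -0.023  0.012] [352. 205.]
pad_a 0.59 [0.636 0.162 0.017] [319. 164.]
pad_a 0.59 [ 0.628 -0.132  0.016] [372. 233.]
gouge_stand 0.62 [0.708 0.291 0.071] [321. 120.]
whetstone_box 0.9 [ 0.679 -0.282  0.036] [427. 266.]
```

View pics/top0.png

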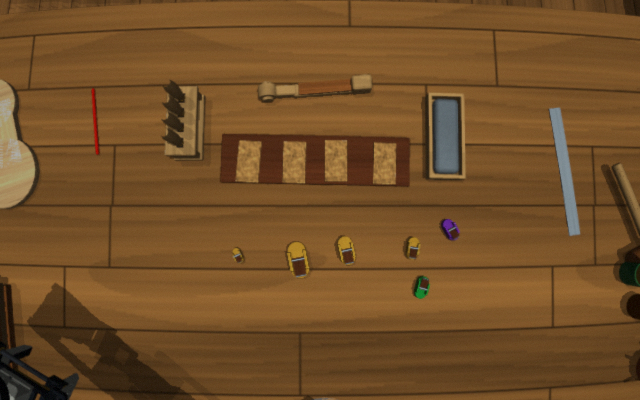

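View pics/side0.png

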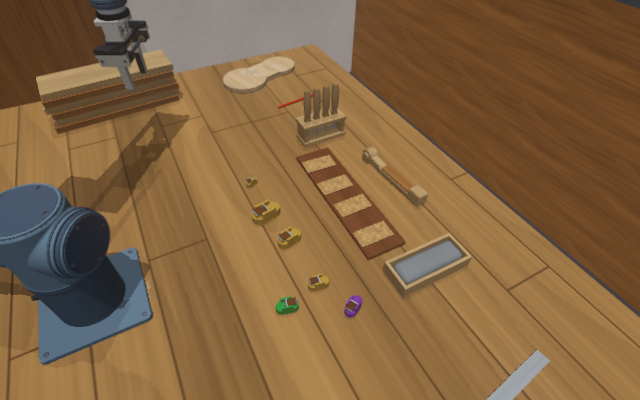

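The gouge stand is at the left (184,127) and the whetstone box at the right (445,135), so plane_1→a, 2→b, 3→c and 4→d. In the top view the brass planes are at (238,255) smallest, (298,259) largest, (346,250) second largest and (414,247) plane_2. The same-shaped purple (451,229) and green (422,287) pieces are not meant. I'll confirm and measure on a rectified enlargement.

```bash
cat > h.py <<'E'
from station import env
import cv2,numpy as np
from scipy.spatial.transform import Rotation as R
def cam(n):
    s=env.observe();p=env.capture(n)
    if n=="wrist":
        T=np.eye(4);T[:3,:3]=R.from_rotvec(s["orientation"]).as_matrix();T[:3,3]=s["tcp_pos"];p["W"]=T@p["hand_eye"]
    else:p["W"]=np.array(p["world_from_camera"])
    return p
def proj(p,P):
    c=(np.c_[P,np.ones(len(P))]@np.linalg.inv(p["W"]).T)[:,:3]*[1,-1,-1]
    K=np.array([[p["fx"],0,p["cx"]],[0,p["fy"],p["cy"]],[0,0,1.]])
    return cv2.projectPoints(c.reshape(-1,1,3),np.zeros(3),np.zeros(3),K,np.array(p["dist"],float))[0].reshape(-1,2)
def warp(p,img,x0,x1,y0,y1,z,r):
    """orthographic map at height z: rows go down with x, columns right with -y, r m per px"""
    xs=np.arange(x1,x0,-r);ys=np.arange(y1,y0,-r);Y,X=np.meshgrid(ys,xs)
    m=proj(p,np.c_[X.ravel(),Y.ravel(),np.full(X.size,z)]).reshape(*X.shape,2).astype(np.float32)
    return cv2.remap(img,m[...,0],m[...,1],cv2.INTER_CUBIC)
def blobs(mask,x1,y1,r,amin):
    out=[]
    for c in cv2.findContours(mask.astype(np.uint8),cv2.RETR_EXTERNAL,cv2.CHAIN_APPROX_NONE)[0]:
        if cv2.contourArea(c)*r*r<amin:continue
        (u,v),(w,h),a=cv2.minAreaRect(c);b=cv2.boxPoints(((u,v),(w,h),a))
        e=max((b[1]-b[0],b[2]-b[1]),key=np.linalg.norm);yaw=np.degrees(np.arctan2(-e[0],-e[1]))
        yaw=(yaw+90)%180-90
        out.append((round(x1-v*r,4),round(y1-u*r,4),round(max(w,h)*r*1e3),round(min(w,h)*r*1e3),round(yaw,1)))
    return out
E
python3 - <<'E'
from h import *
p=cam("top");r=.000625
w=warp(p,p["image"],.33,.70,-.25,.25,.015,r);cv2.imwrite("pics/map0.png",w)
hs=cv2.cvtColor(w,cv2.COLOR_BGR2HSV)
for (x,y) in((.43,.18),(.418,.05),(.44,-.06),(.45,-.2)):
    v=int((.70-x)/r);u=int((.25-y)/r);print(hs[v-20:v+20:8,u-20:u+20:8].reshape(-1,3)[:12].tolist())
for t in env.trace(p,"pad_a")[:6]:
    m=warp(p,t["pixels"].astype(np.uint8)*255,.33,.72,-.25,.3,.015,r)>127
    print("pad",round(t["score"],2),blobs(m,.72,.3,r,1e-3))
for t in env.trace(p,"plane_1_center")[:8]:
    m=warp(p,t["pixels"].astype(np.uint8)*255,.33,.72,-.25,.3,.025,r)>127
    print("plane",round(t["score"],2),blobs(m,.72,.3,r,1e-4))
E
```

```text
[[20, 195, 171], [20, 196, 151], [17, 181, 83], [16, 172, 126], [15, 167, 128], [20, 197, 170], [20, 188, 170], [20, 190, 78], [15, 171, 97], [16, 171, 118], [20, 158, 140], [21, 30, 118]]
[[21, 196, 181], [21, 197, 181], [20, 194, 181], [20, 198, 161], [21, 197, 170], [17, 196, 125], [17, 161, 79], [11, 99, 85], [100, 7, 105], [20, 156, 170], [99, 25, 134], [174, 14, 89]]
[[21, 200, 177], [20, 194, 181], [21, 199, 123], [20, 192, 133], [16, 168, 135], [21, 195, 166], [20, 196, 160], [20, 183, 92], [20, 194, 171], [16, 170, 135], [120, 5, 105], [98, 25, 122]]
[[20, 199, 159], [20, 198, 169], [20, 190, 172], [20, 201, 169], [18, 185, 139], [21, 188, 148], [20, 196, 172], [20, 198, 175], [21, 199, 164], [20, 189, 135], [20, 195, 165], [21, 200, 175]]
pad 0.96 [(0.6371, 0.1669, 93, 51, np.float32(-3.7))]
pad 0.88 [(0.6347, 0.0666, 96, 52, np.float32(0.0))]
pad 0.72 [(0.6379, -0.0255, 98, 51, np.float32(1.4))]
pad 0.65 [(0.6336, -0.1332, 94, 52, np.float32(-2.2))]
plane 0.7 [(0.4304, 0.185, 37, 23, np.float32(22.4))]
```

View pics/map0.png

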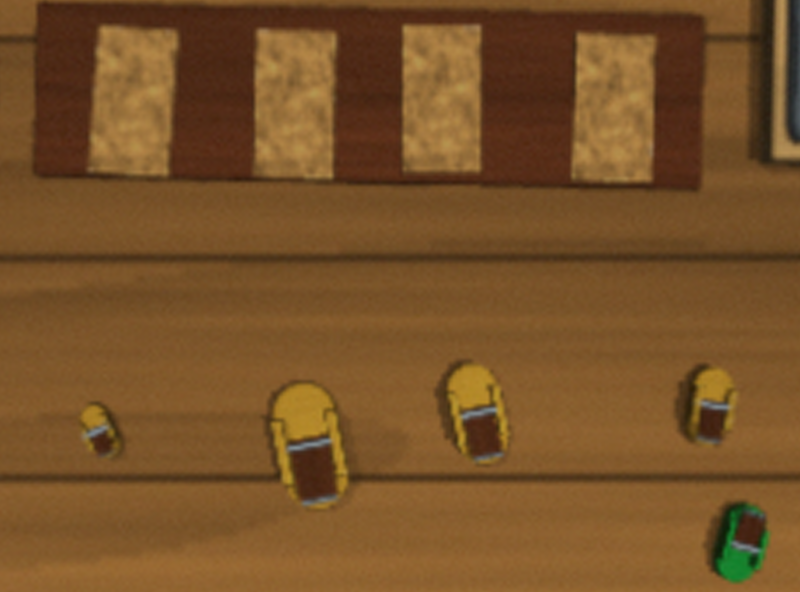

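Confirmed: there are four brass planes of four sizes at map pixels (100,430) plane_1, (309,444) plane_4, (479,411) plane_3 and (711,405) plane_2, with the green one excluded. I'll square up the tool, go over plane_1 and refine with the wrist camera.

```bash
python3 -m inch '[0,0,0,-0.114,0,0,0,0,-0.114,0,0,0,0,-0.114,0,0,0,0,-0.114,0,-0.016,-0.025,0,0,0,-0.016,-0.025,0,0,0,-0.016,-0.025,0,0,0,-0.016,-0.025,0,0,0,-0.016,-0.025,0,0,0,-0.016,-0.025,0,0,0,-0.016,-0.025,0,0,0,-0.016,-0.025,0,0,0,-0.016,-0.025,0,0,0,-0.016,-0.025,0,0,0,-0.016,-0.025,0,0,0,-0.016,-0.025,0,0,0,0,0,0,0,0]'
cat >> h.py <<'E'
def to(x,y,z,yaw):
    """tool-axis shift and turn to a world TCP pose (yaw of plane length, deg, mod 180)"""
    s=env.observe();M=R.from_rotvec(s["orientation"]).as_matrix()
    d=M.T@(np.array([x,y,z])-s["tcp_pos"]);c=np.degrees(np.arctan2(M[1,0],M[0,0]))
    t=-((yaw-c+90)%180-90)
    print("tcp",s["tcp_pos"].round(4),"yaw",(c%360).round(1),"w",round(float(s["width"]),3),"q6",s["q"][5].round(2),"shift",d.round(4),"turn",np.radians(t).round(3))
def brass(p,x,y,z,name=None,h=.06,r=.00025):
    w=warp(p,p["image"],x-h,x+h,y-h,y+h,z,r)
    if name:cv2.imwrite("pics/"+name,w)
    hs=cv2.cvtColor(w,cv2.COLOR_BGR2HSV);m=(hs[...,0]>17)&(hs[...,0]<27)&(hs[...,1]>180)&(hs[...,2]>110)
    m=cv2.morphologyEx(m.astype(np.uint8),cv2.MORPH_OPEN,np.ones((5,5)))
    m=cv2.morphologyEx(m,cv2.MORPH_CLOSE,np.ones((31,31)));return blobs(m,x+h,y+h,r,1.5e-4)
E
python3 - <<'E'
from h import *
p=cam("wrist");cv2.imwrite("pics/wr0.png",p["image"]);print(brass(p,.431,.1875,.02,"w1.png"))
for t in env.find_in(p,"plane_1_center"):print(round(t["score"],2),(p["W"]@np.r_[t["at"],1])[:3].round(4))
to(.431,.1875,.1,16.5)
E
```

```text
time_s: 2.07
tcp_pos: [0.4494, 0.1881, 0.2194]
orientation: [-0.051, 3.136, 0.004]
force: [0.4, 1.3, -0.2]
width: 0.502
[]
0.81 [0.4291 0.1843 0.0232]
tcp [0.4469 0.191  0.2193] yaw 181.9 w 0.497 q6 -1.43 shift [ 0.0164 -0.0035  0.1192] turn -0.255
```

View pics/wr0.png

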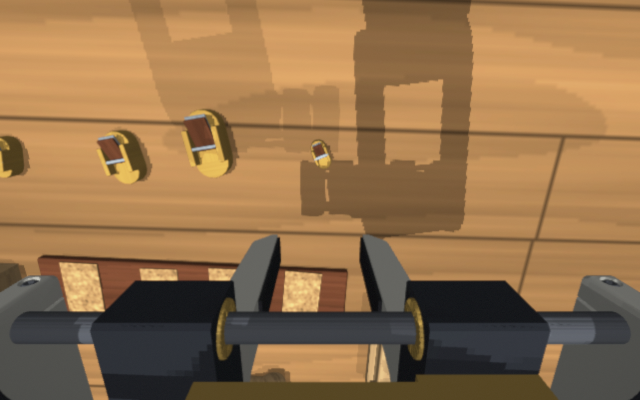

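View pics/w1.png

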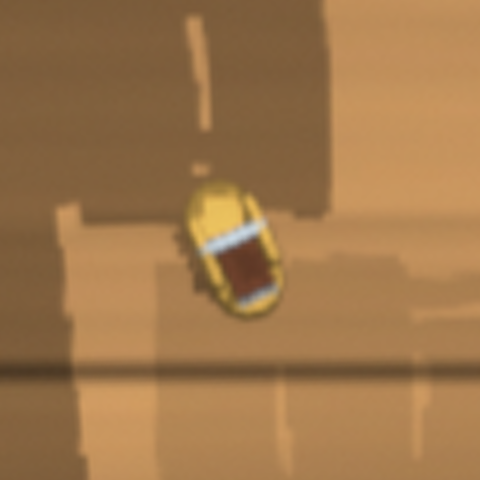

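Over plane_1: the map shows the plane spanning (213,183)–(255,318), so its centre is about (0.4285, 0.188) and its yaw about 17°, which agrees with the top view.

```bash
python3 -m inch '[0.018,-0.004,0.03,0,0,0,0,0.03,-0.088,0,0,0,0.03,-0.088,0,0,0,0.03,-0.088,0,0,0,0.02,0,0,0,0,0,0,0]'
python3 -c "
from h import *
to(.4285,.187,.003,17)"
```

```text
time_s: 2.67
tcp_pos: [0.4277, 0.1935, 0.0778]
orientation: [-0.491, 3.091, 0.012]
force: [-0.2, -0.6, 0.1]
width: 0.494
tcp [0.4277 0.1935 0.0778] yaw 198.0 w 0.494 q6 -1.71 shift [ 0.0023 -0.0069  0.0748] turn 0.018
```

```bash
python3 -m inch '[0.002,-0.007,0.015,0.018,0,0,0,0.015,0,0,0,0,0.015,0,0,0,0,0.015,0,0,0,0,0,0,0]'
python3 -c "
from h import *
to(.4285,.187,.003,17)"
```

```text
time_s: 3.08
tcp_pos: [0.4282, 0.1925, 0.0201]
orientation: [-0.468, 3.091, 0.015]
force: [-1.3, 0.1, 0.0]
width: 0.5
tcp [0.4282 0.1925 0.0201] yaw 197.2 w 0.5 q6 -1.7 shift [ 0.0016 -0.0054  0.017 ] turn 0.004
```

```bash
python3 -m inch '[0,-0.005,0,0,0,0,0,0.008,0,0,0,0,0.008,0,0,0,0,0,0,0]'
python3 -c "
from h import *
to(.4285,.187,.003,17);to(.4285,.187,.003,17)"
```

```text
time_s: 3.42
tcp_pos: [0.4323, 0.1899, 0.0072]
orientation: [-0.471, 3.084, 0.016]
force: [0.5, 0.5, -0.5]
width: 0.502
tcp [0.4323 0.1899 0.0072] yaw 197.4 w 0.502 q6 -1.71 shift [ 0.0046 -0.0016  0.0041] turn 0.006
tcp [0.4323 0.1899 0.0072] yaw 197.4 w 0.502 q6 -1.71 shift [ 0.0046 -0.0016  0.0041] turn 0.006
```

```bash
python3 -m inch '[0.003,0,0.003,0,0,0,0,0,0,-1,0,0,0,0,-1,0,0,0,0,-1,0,0,0,0,-1,0,0,0,0,-1,0,0,0,0,-1,0,0,0,0,-1]'
python3 - <<'E'
from h import *
to(.637,.165,.06,-2)
p=cam("wrist");cv2.imwrite("pics/wr1.png",p["image"][100:400,150:500])
E
```

```text
time_s: 4.08
tcp_pos: [0.4301, 0.189, 0.0051]
orientation: [-0.47, 3.082, 0.016]
force: [0.1, -0.3, 0.2]
width: 0.193
tcp [0.4301 0.189  0.0051] yaw 197.3 w 0.193 q6 -1.72 shift [-0.1917 -0.0842 -0.0507] turn 0.337
```

View pics/wr1.png

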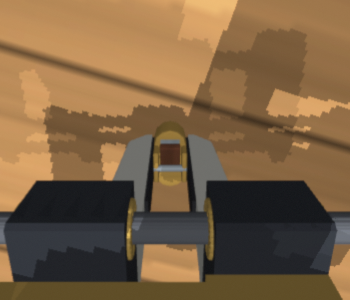

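The wrist crop shows plane_1 between the fingers at its cheeks, around (170,155), and the width reads 0.193 = 18 mm. Lifting, and turning to the pad.

```bash
python3 -m inch '[0,0,-0.01,0,-1,0,0,-0.015,0,-1,0,0,-0.015,0,-1,0,0,-0.015,0.118,-1,0,0,-0.01,0.118,-1,0,0,0,0.118,-1,0,0,0,0,-1]'
python3 -c "
from h import *
to(.637,.166,.06,-3.5)"
```

```text
time_s: 4.72
tcp_pos: [0.4273, 0.1878, 0.0721]
orientation: [0.104, 3.122, 0.021]
force: [0.0, 0.3, -0.1]
width: 0.194
tcp [0.4273 0.1878 0.0721] yaw 176.2 w 0.194 q6 -1.34 shift [-0.2105 -0.008   0.0157] turn -0.006
```

```bash
python3 -m inch '[-0.02,-0.001,0,0,-1,-0.02,-0.001,0,0,-1,-0.02,-0.001,0,0,-1,-0.02,-0.001,0,0,-1,-0.02,-0.001,0,0,-1,-0.02,-0.001,0,0,-1,-0.02,-0.001,0,0,-1,-0.02,-0.001,0,0,-1,-0.02,0,0,0,-1,-0.02,0,0,0,-1,-0.01,0,0,0,-1,0,0,0,0,-1]'
python3 - <<'E'
from h import *
to(.637,.166,.022,-3.5)
p=cam("wrist");cv2.imwrite("pics/wr2.png",p["image"])
for t in env.trace(p,"pad_a"):
    m=warp(p,t["pixels"].astype(np.uint8)*255,.55,.72,.05,.3,.015,.0005)>127
    print(round(t["score"],2),blobs(m,.72,.3,.0005,3e-4))
E
```

```text
time_s: 5.72
tcp_pos: [0.6405, 0.1682, 0.0681]
orientation: [0.027, 3.134, 0.018]
force: [-0.4, 0.2, -0.8]
width: 0.191
tcp [0.6405 0.1682 0.0681] yaw 179.0 w 0.191 q6 -1.48 shift [ 0.0038 -0.0029  0.046 ] turn 0.044
0.8 [(0.635, 0.0715, 93, 42, np.float32(0.0))]
0.62 []
```

View pics/wr2.png

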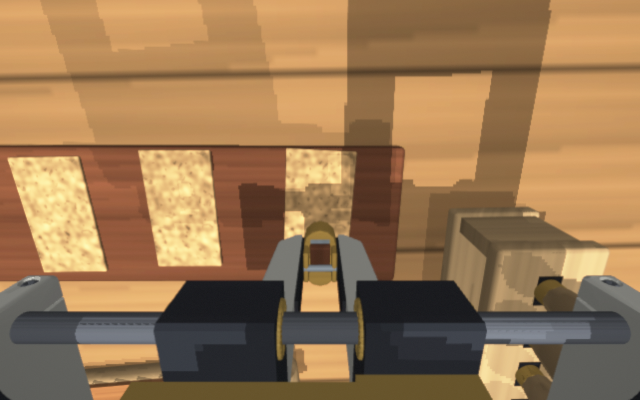

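The wrist view shows pad_a under the held plane, with the pad's front edge at columns 285–355 centred on the plane at 320. The gouge handles on the right (545,290) stay clear. Lowering.

```bash
python3 -m inch '[0.004,-0.004,0.01,0.03,-1,0,0,0.012,0,-1,0,0,0.01,0,-1,0,0,0,0,-1]'
python3 -c "
from h import *
to(.637,.165,.0195,-3.5)"
```

```text
time_s: 6.15
tcp_pos: [0.6303, 0.1657, 0.0337]
orientation: [0.066, 3.139, 0.018]
force: [-1.1, 0.4, -1.1]
width: 0.19
tcp [0.6303 0.1657 0.0337] yaw 177.6 w 0.19 q6 -1.46 shift [-0.0067 -0.0006  0.0142] turn 0.019
```

```bash
python3 -m inch '[-0.005,0,0.005,0.02,-1,0,0,0.004,0,-1,0,0,0.002,0,-1,0,0,0,0,-1]'
python3 -c "
from h import *
to(.637,.165,.0195,-3.5)"
```

```text
time_s: 6.48
tcp_pos: [0.6347, 0.1663, 0.0211]
orientation: [-0.096, -3.14, -0.018]
force: [-0.4, -0.0, 0.4]
width: 0.191
tcp [0.6347 0.1663 0.0211] yaw 176.5 w 0.191 q6 -1.44 shift [-0.0024 -0.0012  0.0015] turn -0.0
```

```bash
python3 -m inch '[-0.001,0,0.002,0,-1,0,0,0.001,0,-1]'; python3 -m inch '[0,0,0.001,0,-1,0,0,0.001,0,-1]'
```

```text
time_s: 6.65
tcp_pos: [0.6355, 0.1666, 0.0202]
orientation: [-0.095, -3.14, -0.018]
force: [-2.4, -1.2, 5.5]
width: 0.188
time_s: 6.82
tcp_pos: [0.6357, 0.1667, 0.0202]
orientation: [0.094, 3.14, 0.018]
force: [-2.5, -0.8, 6.0]
width: 0.19
```

Contact at 6 N, so it is seated. Releasing and going up, then on to plane_2.

```bash
python3 -m inch '[0,0,0,0,-0.3,0,0,0,0,-0.3,0,0,0,0,-0.3,0,0,0,0,-0.3,0,0,0,0,-0.3,0,0,-0.015,0,-0.3,0,0,-0.03,0,-0.3,0,0,-0.04,0,0,0,0,-0.04,0,0,0,0,-0.04,0,0,0,0,0,0,0]'
python3 -c "
from h import *
to(.447,-.19,.17,-3.5)"
```

```text
time_s: 7.73
tcp_pos: [0.6341, 0.1644, 0.1865]
orientation: [-0.094, -3.132, -0.017]
force: [1.1, -0.5, 0.7]
width: 0.497
tcp [0.6341 0.1644 0.1865] yaw 176.6 w 0.497 q6 -1.44 shift [ 0.1653 -0.3652  0.0139] turn 0.001
```

```bash
python3 -m inch '[0.014,-0.03,0,0,0,0.014,-0.03,0,0,0,0.014,-0.03,0,0,0,0.014,-0.03,0,0,0,0.014,-0.03,0,0,0,0.014,-0.03,0,0,0,0.014,-0.03,0,0,0,0.014,-0.03,0,0,0,0.014,-0.03,0,0,0,0.014,-0.03,0,0,0,0.014,-0.03,0,0,0,0.011,-0.03,0,0,0,0,0,0,0,0,0,0,0,0,0]'
python3 - <<'E'
from h import *
for n in("wrist","top"):
    p=cam(n)
    w=[warp(p,p["image"],x-.055,x+.055,y-.055,y+.055,z,.00025) for x,y,z in((.447,-.194,.02),(.443,-.05,.022),(.4225,.057,.024))]
    if n=="wrist":A=w;cv2.imwrite("pics/m2.png",cv2.resize(w[0],None,fx=1,fy=1))
    else: 
        t=warp(p,p["image"],.637-.055,.637+.055,.166-.055,.166+.055,.03,.00025)
cv2.imwrite("pics/m2.png",cv2.resize(np.vstack([np.hstack(A[:2]),np.hstack([A[2],t])]),(660,660)) if 0 else np.hstack([cv2.resize(A[0],(400,400)),cv2.resize(t,(400,400))]))
to(.447,-.194,.06,-3.5)
E
```

```text
time_s: 8.9
tcp_pos: [0.4442, -0.1989, 0.1839]
orientation: [0.088, 3.131, 0.015]
force: [-0.0, 0.8, -0.3]
width: 0.499
tcp [ 0.4448 -0.1979  0.1839] yaw 176.9 w 0.499 q6 -2.18 shift [-0.0009  0.0028  0.124 ] turn 0.007
```

View pics/m2.png

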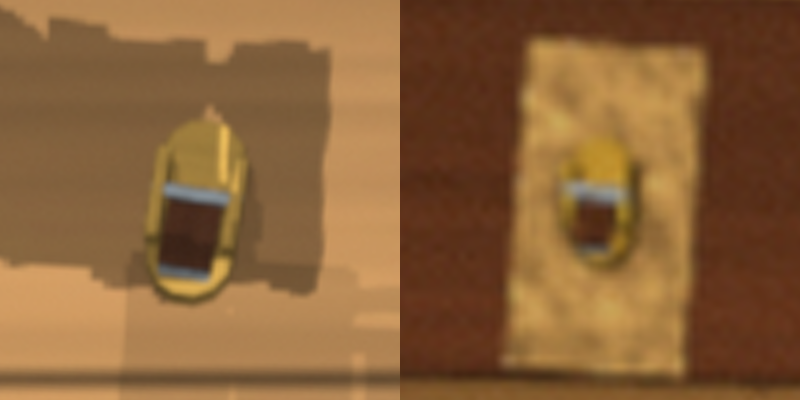

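Left: plane_2 spans (207,118)–(190,305), so its centre is about (0.444, −0.1935) and its yaw −5°. Right: plane_1 sits at (600,201) on its pad, whose centre is about (605,207), so it is within 2 mm. Picking plane_2.

```bash
python3 -m inch '[0.001,0.004,0.03,0.03,0,0,0,0.03,0,0,0,0,0.03,0,0,0,0,0.03,0,0,0,0,0.02,0,0,0,0,0,0,0]'
python3 -c "
from h import *
to(.444,-.1935,.004,-5)"
```

```text
time_s: 9.5
tcp_pos: [0.4527, -0.1871, 0.0421]
orientation: [0.117, 3.12, 0.008]
force: [0.1, 0.9, 0.3]
width: 0.495
tcp [ 0.4527 -0.1871  0.0421] yaw 175.7 w 0.495 q6 -2.14 shift [ 0.0089 -0.0073  0.0379] turn 0.012
```

```bash
python3 -m inch '[0.007,-0.006,0,0.01,0,0,0,0.012,0,0,0,0,0.012,0,0,0,0,0,0,0]'
python3 -c "
from h import *
to(.444,-.1935,.004,-5)"
```

```text
time_s: 9.83
tcp_pos: [0.4477, -0.1906, 0.0203]
orientation: [0.124, 3.118, 0.006]
force: [-0.6, -0.4, -0.6]
width: 0.503
tcp [ 0.4477 -0.1906  0.0203] yaw 175.5 w 0.503 q6 -2.15 shift [ 0.0038 -0.0033  0.0162] turn 0.008
```

```bash
python3 -m inch '[0.004,-0.003,0,0,0,0,0,0.008,0,0,0,0,0.007,0,0,0,0,0,0,0,0,0,0,0,-1,0,0,0,0,-1,0,0,0,0,-1,0,0,0,0,-1,0,0,0,0,-1,0,0,0,0,-1]'
python3 -m inch '[0,0,-0.012,0,-1,0,0,-0.015,0,-1,0,0,-0.015,0,-1,0,0,-0.015,0,-1,0,0,-0.015,0,-1,0,0,-0.01,0,-1,0,0,0,0,-1]'
python3 -c "
from h import *
to(.636,.067,.08,-1)"
```

```text
time_s: 10.67
tcp_pos: [0.4462, -0.1954, 0.0095]
orientation: [0.122, 3.111, -0.001]
force: [-0.4, -0.9, -1.0]
width: 0.269
time_s: 11.25
tcp_pos: [0.442, -0.1939, 0.0929]
orientation: [0.122, 3.116, 0.004]
force: [0.1, -0.4, -1.8]
width: 0.267
tcp [ 0.442  -0.1939  0.0929] yaw 175.5 w 0.267 q6 -2.16 shift [-0.1726  0.2753  0.0178] turn -0.061
```

```bash
python3 -m inch '[-0.012,0.02,0,0,-1,-0.012,0.02,0,0,-1,-0.012,0.02,0,0,-1,-0.012,0.02,0,0,-1,-0.012,0.02,0,0,-1,-0.012,0.02,0,0,-1,-0.012,0.02,0,0,-1,-0.012,0.02,0,0,-1,-0.012,0.02,0,0,-1,-0.012,0.02,0,0,-1,-0.012,0.02,0,-0.02,-1,-0.012,0.02,0,-0.02,-1,-0.012,0.02,0,-0.02,-1,-0.012,0.015,0,0,-1,0,0,0,0,-1]'
python3 -c "
from h import *
to(.636,.067,.035,-1)"
```

```text
time_s: 12.5
tcp_pos: [0.6325, 0.0811, 0.0836]
orientation: [0.032, 3.131, 0.005]
force: [-0.2, 0.7, -0.9]
width: 0.264
tcp [0.6325 0.0811 0.0836] yaw 178.8 w 0.264 q6 -1.6 shift [-0.0033 -0.0142  0.0486] turn -0.003
```

```bash
python3 -m inch '[-0.002,-0.011,0,0,-1,0,0,0.015,0,-1,0,0,0.015,0,-1,0,0,0.01,0,-1,0,0,0,0,-1]'
python3 - <<'E'
from h import *
to(.636,.067,.025,-1)
p=cam("wrist");cv2.imwrite("pics/wr3.png",p["image"][100:400,120:520])
E
```

```text
time_s: 12.92
tcp_pos: [0.6322, 0.0656, 0.0387]
orientation: [0.029, 3.136, 0.002]
force: [-1.4, 0.4, -1.5]
width: 0.265
tcp [0.6322 0.0656 0.0387] yaw 178.9 w 0.265 q6 -1.63 shift [-0.0037  0.0014  0.0137] turn -0.001
```

View pics/wr3.png

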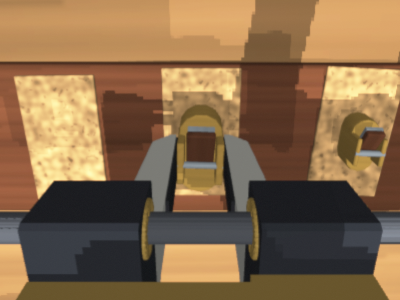

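The held plane_2 (200,150) is over pad_b, which spans columns 162–240, and it is centred. Plane_1 on pad_a at (365,140) is clear of the finger. Lowering.

```bash
python3 -m inch '[-0.003,0,0.005,0,-1,0,0,0.004,0,-1,0,0,0.002,0,-1,0,0,0,0,-1]'
python3 -m inch '[0,0,0.002,0,-1,0,0,0.001,0,-1]'
python3 -m inch '[0,0,0.001,0,-1,0,0,0.001,0,-1]'
```

```text
time_s: 13.3
tcp_pos: [0.6367, 0.0631, 0.0293]
orientation: [0.033, 3.133, 0.001]
force: [-0.1, -0.4, -1.3]
width: 0.269
time_s: 13.47
tcp_pos: [0.6374, 0.063, 0.027]
orientation: [0.033, 3.132, 0.001]
force: [-0.7, -0.1, -2.8]
width: 0.267
time_s: 13.63
tcp_pos: [0.6378, 0.0632, 0.0254]
orientation: [0.032, 3.13, 0.001]
force: [0.8, -0.2, -1.6]
width: 0.269
```

```bash
python3 -m inch '[0,0.002,0.002,0,-1,0,0.001,0.001,0,-1]'
python3 -m inch '[0,0,0.001,0,-1,0,0,0.001,0,-1]'
```

```text
time_s: 13.8
tcp_pos: [0.6384, 0.0645, 0.0246]
orientation: [0.031, 3.129, -0.005]
force: [-3.0, -2.4, 4.7]
width: 0.265
time_s: 13.97
tcp_pos: [0.6384, 0.0645, 0.0246]
orientation: [0.03, 3.128, -0.006]
force: [-3.3, -0.7, 7.1]
width: 0.267
```

```bash
python3 -m inch '[0,0,0,0,-0.2,0,0,0,0,-0.2,0,0,0,0,-0.2,0,0,0,0,-0.2,0,0,0,0,-0.2,0,0,-0.015,0,-0.2,0,0,-0.03,0,-0.2,0,0,-0.04,0,0.2,0,0,-0.04,0,0.2,0,0,-0.03,0,0.2,0,0,0,0,0.2,0.02,-0.012,0,0,0.2,0.03,-0.02,0,0,0.2,0.03,-0.02,0,0,0.2,0.03,-0.02,0,0,0.2,0.03,-0.02,0,0,0.2,0.03,-0.02,0,0,0.2,0.025,-0.004,0,0,0.2,0,0,0,0,0.2,0,0,0,0,0.2]'
python3 - <<'E'
from h import *
to(.443,-.05,.06,10)
p=cam("wrist");w=warp(p,p["image"],.443-.055,.443+.055,-.105,.005,.022,.00025)
p=cam("top");t=warp(p,p["image"],.637-.055,.637+.055,.067-.055,.067+.055,.03,.00025)
cv2.imwrite("pics/m3.png",np.hstack([cv2.resize(w,(400,400)),cv2.resize(t,(400,400))]))
E
```

```text
time_s: 15.63
tcp_pos: [0.4304, -0.0486, 0.1763]
orientation: [0.026, 3.131, -0.003]
force: [-0.7, 0.4, 0.9]
width: 0.6
tcp [ 0.4304 -0.0486  0.1763] yaw 179.1 w 0.6 q6 -1.93 shift [-0.0114 -0.0009  0.1164] turn -0.191
```

View pics/m3.png

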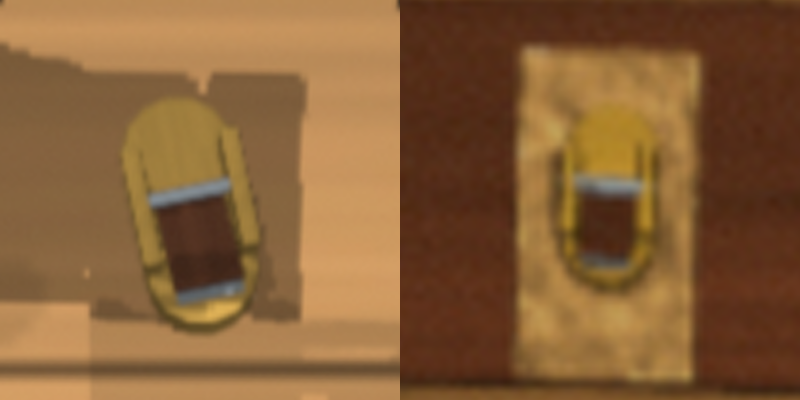

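Left: plane_3 spans (173,97)–(210,332), so its centre is about (0.439, −0.0475) and its yaw 11°. Right: plane_2 sits at (610,196) on the pad, whose centre is about (607,214), about 4–5 mm off and within tolerance. Picking plane_3.

```bash
python3 -m inch '[-0.009,0.001,0.03,0,0.2,0,0,0.03,-0.105,0.2,0,0,0.03,-0.105,0.2,0,0,0.03,0,0.2,0,0,0.01,0,0.2,0,0,0,0,0.2]'
python3 -c "
from h import *
to(.439,-.0475,.006,11)"
```

```text
time_s: 16.23
tcp_pos: [0.4543, -0.0471, 0.043]
orientation: [-0.328, 3.101, -0.011]
force: [-0.5, -0.4, -0.1]
width: 0.6
tcp [ 0.4543 -0.0471  0.043 ] yaw 192.1 w 0.6 q6 -2.14 shift [0.0158 0.0032 0.0366] turn 0.019
```

```bash
python3 -m inch '[0.011,0.002,0,0.02,0.2,0,0,0.01,0,0.2,0,0,0.01,0,0.2,0,0,0,0,0.2]'
python3 -c "
from h import *
to(.439,-.0475,.006,11)"
```

```text
time_s: 16.57
tcp_pos: [0.4482, -0.0465, 0.022]
orientation: [-0.301, 3.103, -0.011]
force: [-0.3, 0.7, 0.2]
width: 0.601
tcp [ 0.4482 -0.0465  0.022 ] yaw 191.1 w 0.601 q6 -2.12 shift [0.0095 0.0009 0.0157] turn 0.001
```

```bash
python3 -m inch '[0.009,0.001,0,0,0.2,0,0,0.008,0,0.2,0,0,0.006,0,0.2,0,0,0,0,0.2]'
python3 -c "
from h import *
to(.439,-.0475,.006,11)"
```

```text
time_s: 16.9
tcp_pos: [0.4423, -0.0475, 0.0089]
orientation: [-0.303, 3.098, -0.014]
force: [-0.3, -0.4, -0.2]
width: 0.599
tcp [ 0.4423 -0.0475  0.0089] yaw 191.2 w 0.599 q6 -2.13 shift [0.0033 0.0007 0.0028] turn 0.003
```

```bash
python3 -m inch '[0.003,0,0.001,0,0.2,0,0,0,0,-1,0,0,0,0,-1,0,0,0,0,-1,0,0,0,0,-1,0,0,0,0,-1,0,0,0,0,-1,0,0,0,0,-1]'
python3 -m inch '[0,0,-0.012,0,-1,0,0,-0.015,0,-1,0,0,-0.015,0,-1,0,0,-0.015,0,-1,0,0,-0.015,0.1,-1,0,0,-0.01,0.11,-1,0,0,0,0,-1]'
python3 -c "
from h import *
to(.637,-.028,.08,0)"
```

```text
time_s: 17.57
tcp_pos: [0.4397, -0.0485, 0.0083]
orientation: [-0.303, 3.097, -0.014]
force: [-0.3, -0.7, -0.9]
width: 0.342
time_s: 18.15
tcp_pos: [0.4339, -0.0468, 0.0911]
orientation: [0.036, 3.119, -0.005]
force: [0.7, 0.3, -2.5]
width: 0.344
tcp [ 0.4339 -0.0468  0.0911] yaw 178.7 w 0.344 q6 -1.92 shift [-0.2023  0.0236  0.0155] turn -0.023
```

```bash
python3 -m inch '[-0.018,0.002,0,0,-1,-0.018,0.002,0,0,-1,-0.018,0.002,0,0,-1,-0.018,0.002,0,0,-1,-0.018,0.002,0,0,-1,-0.018,0.002,0,0,-1,-0.018,0.002,0,-0.02,-1,-0.018,0.002,0,0,-1,-0.018,0.002,0,0,-1,-0.018,0.002,0,0,-1,-0.013,0.002,0,0,-1,0,0,0,0,-1]'
python3 -c "
from h import *
to(.635,-.026,.035,0)"
```

```text
time_s: 19.15
tcp_pos: [0.6276, -0.0216, 0.0805]
orientation: [-0.061, 3.136, 0.001]
force: [0.9, -0.3, -2.2]
width: 0.34
tcp [ 0.6276 -0.0216  0.0805] yaw 182.2 w 0.34 q6 -1.82 shift [-0.007  -0.0047  0.0455] turn 0.039
```

```bash
python3 -m inch '[-0.005,-0.004,0,0.04,-1,0,0,0.015,0,-1,0,0,0.015,0,-1,0,0,0.01,0,-1,0,0,0,0,-1]'
python3 -c "
from h import *
to(.635,-.026,.025,0)"
```

```text
time_s: 19.57
tcp_pos: [0.6287, -0.0249, 0.0335]
orientation: [0.016, -3.138, -0.003]
force: [-0.3, 0.6, -3.0]
width: 0.341
tcp [ 0.6287 -0.0249  0.0335] yaw 180.6 w 0.341 q6 -1.8 shift [-0.0063 -0.0011  0.0085] turn 0.01
```

```bash
python3 -m inch '[-0.006,-0.001,0.003,0,-1,0,0,0.002,0,-1,0,0,0,0,-1]'
python3 -m inch '[0,0,0.002,0,-1,0,0,0.001,0,-1]'
python3 -m inch '[0,0,0.001,0,-1,0,0,0.001,0,-1]'
```

```text
time_s: 19.82
tcp_pos: [0.6334, -0.0259, 0.0271]
orientation: [0.02, -3.135, -0.004]
force: [-0.1, 0.4, -2.7]
width: 0.343
time_s: 19.98
tcp_pos: [0.6343, -0.0261, 0.025]
orientation: [0.021, -3.136, -0.003]
force: [0.4, -0.1, -2.7]
width: 0.343
time_s: 20.15
tcp_pos: [0.6346, -0.0262, 0.0241]
orientation: [0.021, -3.138, -0.002]
force: [-3.5, 0.5, 5.6]
width: 0.344
```

Seated. Releasing and going to plane_4.

```bash
python3 -m inch '[0,0,0,0,0,0,0,0,0,0,0,0,0,0,0,0,0,0,0,0,0,0,0,0,0,0,0,-0.015,0,0,0,0,-0.03,0,0,0,0,-0.04,0,0.4,0,0,-0.04,0,0.4,0,0,-0.03,0,0.4,0,0,0,0,0.4,0.02,0.008,0,0,0.4,0.03,0.012,0,0,0.4,0.03,0.012,0,0,0.4,0.03,0.012,0,0,0.4,0.03,0.012,0,0,0.4,0.03,0.012,0,0,0.4,0.03,0.01,0,0,0.4,0,0,0,0,0.4,0,0,0,0,0.4]'
python3 - <<'E'
from h import *
to(.4225,.057,.06,8)
p=cam("wrist");w=warp(p,p["image"],.4225-.055,.4225+.055,.002,.112,.024,.00025)
p=cam("top");t=warp(p,p["image"],.637-.055,.637+.055,-.026-.055,-.026+.055,.03,.00025)
cv2.imwrite("pics/m4.png",np.hstack([cv2.resize(w,(400,400)),cv2.resize(t,(400,400))]))
E
```

```text
time_s: 21.82
tcp_pos: [0.4256, 0.051, 0.183]
orientation: [-0.019, 3.14, 0.001]
force: [0.3, 0.3, 1.0]
width: 0.699
tcp [0.4256 0.051  0.183 ] yaw 180.7 w 0.699 q6 -1.73 shift [0.0032 0.0059 0.1231] turn -0.128
```

View pics/m4.png

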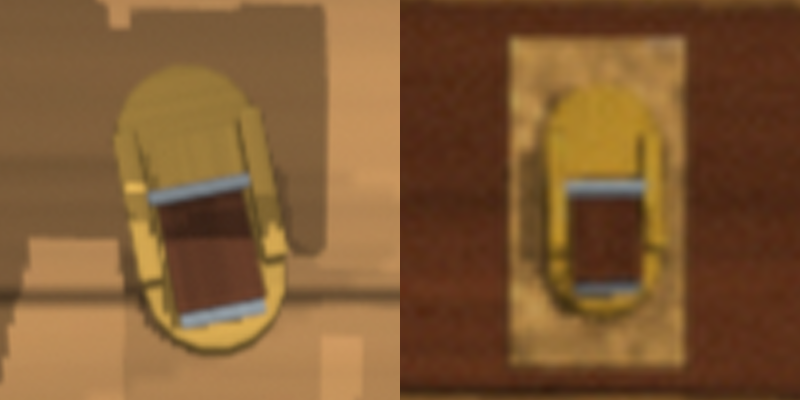

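Left: plane_4 spans (182,65)–(218,353), so its centre is about (0.420, 0.057) and its yaw 10°. Right: plane_3 at (604,200) is within 2 mm of the pad centre (597,202). Picking plane_4.

```bash
python3 -m inch '[0.004,0.006,0.02,-0.08,0.4,0,0,0.025,-0.08,0.4,0,0,0.025,0,0.4,0,0,0.025,0,0.4,0,0,0.02,0,0.4,0,0,0,0,0.4]'
python3 -c "
from h import *
to(.42,.057,.01,10)"
```

```text
time_s: 22.42
tcp_pos: [0.4352, 0.0533, 0.0657]
orientation: [-0.276, 3.116, -0.004]
force: [-0.7, -0.1, -0.8]
width: 0.701
tcp [0.4352 0.0533 0.0657] yaw 190.1 w 0.701 q6 -1.88 shift [0.0151 0.0065 0.0555] turn 0.002
```

```bash
python3 -m inch '[0.012,0.006,0,0,0.4,0,0,0.012,0,0.4,0,0,0.012,0,0.4,0,0,0,0,0.4]'
python3 -c "
from h import *
to(.42,.057,.01,10)"
```

```text
time_s: 22.75
tcp_pos: [0.4281, 0.0552, 0.0415]
orientation: [-0.272, 3.115, -0.005]
force: [-0.8, -0.2, 0.1]
width: 0.699
tcp [0.4281 0.0552 0.0415] yaw 190.0 w 0.699 q6 -1.88 shift [0.0081 0.0033 0.0313] turn -0.0
```

```bash
python3 -m inch '[0.007,0.003,0,0,0.4,0.001,0,0.01,0,0.4,0.001,0,0.01,0,0.4,0.001,0,0.01,0,0.4,0,0,0,0,0.4]'
python3 -c "
from h import *
to(.42,.057,.01,10)"
```

```text
time_s: 23.17
tcp_pos: [0.4234, 0.0551, 0.0151]
orientation: [-0.269, 3.108, -0.008]
force: [0.5, 0.1, 0.1]
width: 0.694
tcp [0.4234 0.0551 0.0151] yaw 189.9 w 0.694 q6 -1.88 shift [0.0032 0.0025 0.0051] turn -0.002
```

```bash
python3 -m inch '[0.003,0.002,0.005,0,0.4,0,0,0.002,0,0.4,0,0,0,0,-1,0,0,0,0,-1,0,0,0,0,-1,0,0,0,0,-1,0,0,0,0,-1,0,0,0,0,-1,0,0,0,0,-1]'
python3 -m inch '[0,0,-0.012,0,-1,0,0,-0.015,0,-1,0,0,-0.015,0,-1,0,0,-0.015,0,-1,0,0,-0.015,0.1,-1,0,0,-0.012,0.1,-1,0,0,0,0,-1]'
python3 -c "
from h import *
to(.632,-.1335,.09,-1.5)"
```

```text
time_s: 23.92
tcp_pos: [0.4227, 0.0565, 0.0112]
orientation: [-0.269, 3.102, -0.01]
force: [-0.1, -0.6, -1.3]
width: 0.427
time_s: 24.5
tcp_pos: [0.4153, 0.0573, 0.0951]
orientation: [0.055, 3.125, -0.003]
force: [0.3, 0.1, -4.2]
width: 0.428
tcp [0.4153 0.0573 0.0951] yaw 178.0 w 0.428 q6 -1.67 shift [-0.2232 -0.183   0.0089] turn -0.009
```

```bash
python3 -m inch '[-0.01,-0.008,0,0,-1,-0.017,-0.014,0,0,-1,-0.017,-0.014,0,0,-1,-0.017,-0.014,0,0,-1,-0.017,-0.014,0,0,-1,-0.017,-0.014,0,0,-1,-0.017,-0.014,0,0,-1,-0.017,-0.014,0,0,-1,-0.017,-0.014,0,0,-1,-0.017,-0.014,0,0,-1,-0.017,-0.014,0,0,-1,-0.017,-0.014,0,0,-1,-0.015,-0.012,0,0,-1,0,0,0,0,-1]'
python3 -c "
from h import *
to(.632,-.1335,.04,-1.5)"
```

```text
time_s: 25.67
tcp_pos: [0.6305, -0.1369, 0.0734]
orientation: [0.016, -3.134, -0.004]
force: [0.9, -1.0, -3.1]
width: 0.427
tcp [ 0.6305 -0.1369  0.0734] yaw 180.6 w 0.427 q6 -1.97 shift [-0.0018  0.0033  0.0334] turn 0.036
```

```bash
python3 -m inch '[-0.001,0.002,0.008,0.036,-1,0,0,0.012,0,-1,0,0,0.01,0,-1,0,0,0,0,-1]'
python3 - <<'E'
from h import *
to(.632,-.1335,.03,-1.5)
p=cam("wrist");cv2.imwrite("pics/wr4.png",p["image"][100:400,120:520])
E
```

```text
time_s: 26.0
tcp_pos: [0.6295, -0.1375, 0.0341]
orientation: [-0.03, -3.127, -0.007]
force: [-0.4, -0.2, -3.9]
width: 0.427
tcp [ 0.6295 -0.1375  0.0341] yaw 178.9 w 0.427 q6 -1.94 shift [-0.0025  0.004   0.004 ] turn 0.007
```

View pics/wr4.png

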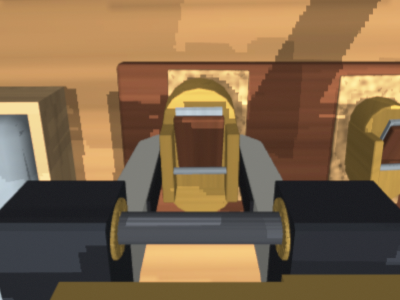

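Plane_4 (202,150) is over pad_d (columns 168–250, centre 209), so it needs about 4 mm more in +y, which agrees with the reading. Lowering with that correction.

```bash
python3 -m inch '[-0.002,0.004,0.001,0,-1,0,0.001,0.002,0,-1,0,0,0,0,-1]'
python3 -m inch '[0,0.001,0.002,0,-1,0,0,0.001,0,-1]'
python3 -m inch '[0,0,0.001,0,-1,0,0,0.001,0,-1]'
```

```text
time_s: 26.3
tcp_pos: [0.6311, -0.1314, 0.0311]
orientation: [-0.026, -3.125, -0.008]
force: [-0.5, 0.1, -3.7]
width: 0.431
time_s: 26.47
tcp_pos: [0.6317, -0.1298, 0.0292]
orientation: [-0.024, -3.127, -0.007]
force: [-0.2, -0.6, -3.7]
width: 0.428
time_s: 26.63
tcp_pos: [0.6322, -0.1297, 0.0279]
orientation: [-0.023, -3.129, -0.006]
force: [-0.1, 0.4, -4.4]
width: 0.428
```

```bash
python3 -m inch '[0,-0.002,0.002,0,-1,0,-0.001,0.001,0,-1]'
python3 -m inch '[0,0,0.001,0,-1,0,0,0.001,0,-1]'
```

```text
time_s: 26.8
tcp_pos: [0.6324, -0.1309, 0.0267]
orientation: [-0.022, -3.13, -0.01]
force: [-1.7, 4.0, 4.2]
width: 0.43
time_s: 26.97
tcp_pos: [0.6324, -0.1309, 0.0267]
orientation: [-0.021, -3.131, -0.009]
force: [-4.0, 1.5, 5.3]
width: 0.429
```

```bash
python3 -m inch '[0,0,0,0,0.15,0,0,0,0,0.15,0,0,0,0,0.15,0,0,0,0,0.15,0,0,0,0,0.15,0,0,-0.015,0,0.15,0,0,-0.03,0,0.15,0,0,-0.04,0,0.15,0,0,-0.04,0,0.15,0,0,-0.03,0,0.15,0.03,0,0,0,0.15,0.03,0,0,0,0.15,0.03,0,0,0,0.15,0.03,0,0,0,0.15,0.03,0,0,0,0.15,0.03,0,0,0,0.15,0.03,0,0,0,0.15,0,0,0,0,0.15,0,0,0,0,0.15]'
python3 - <<'E'
from h import *
p=cam("top");t=warp(p,p["image"],.54,.80,-.35,.35,.03,.000875)
cv2.imwrite("pics/end.png",t)
for n in("gouge_stand","whetstone_box"):
    for r in env.find_in(p,n)[:1]:print(n,(p["W"]@np.r_[r["at"],1])[:3].round(3))
for y in(.166,.067,-.026,-.1335):print(y,brass(p,.637,y,.035,h=.04))
E
```

```text
time_s: 28.55
tcp_pos: [0.4194, -0.1317, 0.1892]
orientation: [-0.023, -3.141, 0.002]
force: [0.6, -1.1, 0.2]
width: 0.573
whetstone_box [ 0.69  -0.26   0.036]
0.166 [(0.6373, 0.1657, 31, 19, np.float32(-5.0))]
0.067 [(0.6395, 0.0644, 44, 26, np.float32(0.0))]
-0.026 [(0.6393, -0.0268, 56, 34, np.float32(4.3))]
-0.1335 [(0.6341, -0.134, 74, 42, np.float32(-0.3))]
```

View pics/end.png

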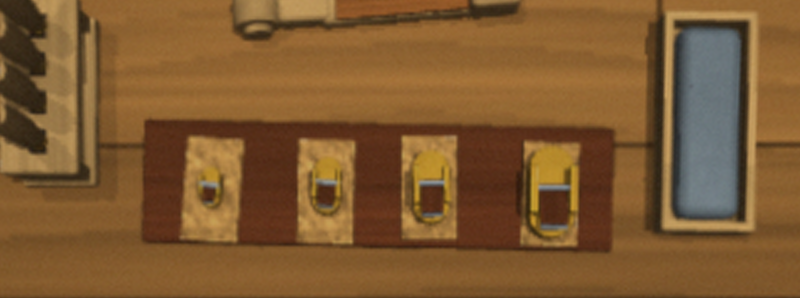

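All four are centred, sole down, in order: plane_1 (210,187), plane_2 (326,185), plane_3 (432,186), plane_4 (551,190). Last check that the stand has not moved, then I hand in.

```bash
python3 - <<'E'
from h import *
a=cv2.imread("pics/top0.png");b=env.capture("top")["image"]
for n,(u,v,U,V) in dict(stand=(150,70,215,175),box=(415,80,480,190)).items():
    print(n,cv2.phaseCorrelate(*[cv2.cvtColor(i[v:V,u:U],cv2.COLOR_BGR2GRAY).astype(np.float32) for i in(a,b)]))
print(env.finish_job())
E
```

```text
stand ((0.024851287729880767, -0.028532523847601965), 1.0142457586992915)
box ((-0.03273791357871403, -0.004176124296897399), 1.0085324618551466)
the job is handed in; nothing more can be done
None
```

I put the four brass planes away in order of size and handed the job in; `env.finish_job()` gave no verdict. The gouge stand is at the left end, so plane_1 is on pad_a, plane_2 on pad_b, plane_3 on pad_c and plane_4 on pad_d. I lowered each one until it touched its pad (about 5–7 N), then released it. I left the green and purple look-alikes alone. The last move ended at 28.6 s of the 112 s allowed.

**Placement:** the last top view shows every plane within about 5 mm of its pad's centre. plane_2 is the furthest off, at 4–5 mm. Each plane lies within about 5° of its pad's length. Heights and tilt I judged only from the pictures.

**Stand and box:** comparing the top view before and after, both shifted by less than 0.1 pixel, so neither moved.

**Disagreements:** the network did not find the gouge stand in the last picture, so that check rests on the image comparison alone. The colour outlines came out shorter than the planes, which I put down to their dark undersides and shaded ends. TCP readings wandered 2–3 mm between readings, and I corrected for that before each grasp and placing.

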